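# Load a drive into the wiping dock and start it

### The job

One of the two drive-wiping docks has its door open and a bare hard drive sticking out of its bay. With the fingertips only, push that drive gently into the bay until its end is about flush with the bay mouth, then push the door shut until the latch snaps over it (the door presses the drive the rest of the way onto its connector), and then press the start key on top of the same dock right down. Do not pick up or pull out the drive, leave the other dock's door and key alone because it is in the middle of a wipe, and leave the loose parts lying around where they are.

Things in the scene. Friction and masses are not known exactly. Their poses are not given: they have to be found in the camera images.
- dock_a: The dock to be loaded: fixed grey box 178 deep, 150 wide, 50 mm high. Origin on the table under the middle of its bay mouth; +x points into the bay, +y left, z up. Bay 105 mm wide, from 12 to 44 mm above the table. Top plate begins at the mouth plane x=0: a vertical finger cannot go further in. A latch post stands before the mouth at the right: x -22..0, y -75..-61, z 6..46 mm.
- dock_b: The other dock, the same make and frame, fixed, its door shut and a drive inside; must be left alone.
- door_a (a joint): Door angle of dock_a, rad: 0 shut (latched below 0.03), positive open, limit 2.1; starts 1.5 to 1.95, swung out to the left of the drive. At angle t the panel runs from the hinge in direction (-sin t, -cos t) of dock x, y. Turns easily and stays where left; the last 0.15 rad takes 5 to 8 N near the free end (more nearer the hinge), to press the drive home and pass the latch.
- hinge_a (a point): Hinge axis (vertical) of dock_a's door, at dock (-5, +58) mm, 28 mm above the table. Door panel from 2 to 118 mm off this axis, 8 mm thick with the axis in its mid-plane, 13 to 43 mm above the table. Shut, its outer face is at dock x=-9 mm.
- latch_a_nose (a point): Tip of dock_a's sprung steel latch nose, on the post right of the mouth, at dock (-13, -54) mm, 28 mm above the table. The closing door pushes it aside (to the right, 6 mm); it snaps back in front of the door's free edge.
- door_a_edge (a point): Point on the outer face of dock_a's door, 110 mm from the hinge axis (8 mm short of the free edge), at mid-height.
- door_b (a joint): Door angle of dock_b, shut (0) and latched.
- drive: Bare 3.5 inch hard drive, 147 x 102 mm, solid body 20 mm thick (28 over all), 0.52 kg, flat on dock_a's bay floor, sticking out 30 to 60 mm at the start. Origin under its middle, x along dock x; outer end at x=-75 mm. Slides with 2 to 4 N. Home, its end is 7 mm inside the mouth; the sprung connector pushes back with 2 to 5 N over the last 6 to 8 mm.
- drive_end (a point): Middle of the drive's end face that sticks out, 10 mm above the drive's underside (22 mm above the table).
- key_a_top (a point): Top centre of dock_a's start key, a round black key 18 mm across in a steel ring on the dock's top, at dock (26, -55) mm, its top 56 mm above the table. Springs back.
- key_a (a joint): Travel of dock_a's start key, m: 0 up, 0.004 right down; fully down takes 4 N.
- key_b (a joint): Travel of dock_b's start key, the same kind and place; must not be pressed.
- heatsink: Loose aluminium heat sink 40 x 45 x 26 mm, between the docks. Bystander.
- small_screwdriver: Loose small screwdriver, 135 mm long, 16 mm thick, pointing away from the robot between the docks. Bystander.
- memory_stick: Loose memory module 30 x 133 mm, 6 mm thick, at the left. Bystander.
Things that resemble listed ones, but are neither listed nor needed, are in the scene too. What is shaped like the drive but orange is not meant.

How it is judged:
On the way, in this order (a step that is already met when the one before it is completed fails the run):
1. the drive's end is within 12 mm of the bay mouth, the door still standing open (x of drive_end in the frame of dock_a above -0.012 m and value of joint door_a above 0.6 rad), for 0.1 s.
2. the door is shut and the drive home on its connector (value of joint door_a below 0.03 rad and x of drive_end in the frame of dock_a above 0.004 m), for 0.2 s.
3. the start key of that dock is pressed down (value of joint key_a above 0.003 m), for 0.05 s.
At the end, for the whole second after the job is handed in: Door of the loaded dock shut within 0.03 rad and held by its latch, the drive's end at least 4 mm inside the bay mouth and at rest, the start key back up (within 1 mm), the other dock's door still shut (all of step 2 and value of joint key_a below 0.001 m and value of joint door_b below 0.03 rad and linear speed of drive below 0.02 m/s); the robot touches nothing.
It fails at once if the drive is lifted, tipped or pulled out of the bay (z of drive in the frame of dock_a above 0.03 m or angle between drive's own z axis and vertical above 0.2 rad or x of drive_end in the frame of dock_a below -0.095 m).
It fails at once if the drive is pushed with more than 50 N (contact force between the fingers and drive above 50 N).
It fails at once if the other dock's door is opened or its key pressed (value of joint door_b above 0.1 rad or value of joint key_b above 0.002 m).
It fails at once if a bystander is moved by more than 30 mm (distance of any of heatsink, small_screwdriver, memory_stick from where it was at the start of the episode above 0.03 m).
It also fails if it takes over 58 s, if anything falls off the work surface, if the arm or the gripper's body presses on something with over 40 N, if the wrist force passes 120 N, or if a joint passes its speed limit or range.

### The arm

A 6-joint arm with a two-finger parallel gripper is mounted at the origin on a cart in front of the work surface, level with it; the furniture and walls round the work are solid. World frame = base frame: x ahead of the robot, y to its left, z up, the work surface at z = 0. Lengths are in m, angles in rad, forces in N, time in s.
With the tool pointing down it reaches from about 0.35 to 0.975 m from the base axis. Payload 4.9 kg.
Tool frame: the origin (TCP) lies at the very end of the fingers, on their centre line; the grasp point (between the pads) lies manip.grip_point_offset behind it (manip.grip_point_offset is the distance from the TCP to the grasp point, in m); z points along the fingers, y is the line along which they close (so a half turn about z gives the same grasp; the last joint's range is limited). The gripper opens to 85 mm and grips with 20 to 120 N. Pads are 22 mm wide; open, the fingers measure 114 mm over their backs; the gripper's body (76 mm by 85 mm) begins 54 mm behind the grasp point. The pads swing forward as they close: fully open they stand 13 mm farther back than shut.
Start: joints at [-1.232, 0.053, 1.613, -0, 1.476, -0.119], TCP at [0.276, -0.561, 0.231] pointing down, gripper open.
Joint ranges: [-3.01, 3.01], [-1.01, 2.22], [0.06, 2.58], [-1.02, 4.17], [0.09, 2.62], [-3.14, 3.14]. Speed limits (rad/s): [2.57, 2.57, 3.14, 3.14, 3.14, 3.14].

### API

Orientations are given as a unit quaternion [w, x, y, z].
In Python, from plant import manip gives the robot as it stands.
- The arm moves only by the shell command python3 -m crank 'ROWS' [OPENING]. ROWS is JSON, a list of rows, each an object of numbers: "x", "y", "z": the shift along the tool's x, y, z in cm; "turn": the turn about the tool's z in rad. In form: [{"x": .., "y": .., "z": .., "turn": ..}, ...]. A call has 1 to 5 rows; each row shifts and turns the commanded pose from where the row before left it, along the tool's axes as they then stand; what a row does not reach is not made up. A row lasts 1/10 s, in which the tool goes at most 50 mm and 8.59 degrees, less where a joint would pass 70% of its speed; a pose out of reach is approached as far as the arm can. A call with a gripper value outside its range is refused whole. OPENING is the opening in per cent of the stroke, from 0 (shut) to 100 (fully open), set as the call begins (- or left out, the last holds). The fingers move at their own pace and stop on an object; the grip force is fixed at half the most. Time passes only in rows, so rows that do not move let the fingers close. It gives the time, the measured TCP pose, the force, the opening and the grip force at its end, in the units of the state.
- manip.state(): the state, without advancing time (a new reading comes with each control period).
- manip.grab_frame(name): name is "side" or "top" or "wrist"; returns (picture, depth): 480x640x3 uint8, red, green, blue; 480x640 float32, m along the optical axis (not along the pixel's ray), 0 where there is no reading.
- manip.camera_model(name): a dict with "mtx" (3x3 intrinsics, pixels), "world_to_cam" (4x4, takes a point from world to camera coordinates). Camera axes: x right, y down, z forward; pixel columns grow to the right and rows downward; lengths in m; the calibration is good to about 2 mm. A picture is of the moment at which its call begins: read the wrist's pose just before it. camera_model takes no time and is no camera call; for the wrist camera it gives the pose at the moment of the call.
- manip.job_done(): hands the job in; it is judged then, once.
The state is a dict: "time": time; "joint_pos": joint angles; "joint_vel": joint speeds; "joint_efforts": joint torques, N m; "tool_pos": TCP position; "tool_rot": TCP orientation; "contact_force": force on the tool from outside, world axes, zero at the start; "ft_torque": the same for the moment, N m; "gripper_width": opening from 0.0 (shut) to 1.0 (fully open); "grasp_force": force on a finger pad.
Only numpy, scipy, OpenCV 4.12 (cv2) and the standard library are available. Lean on these libraries where they do the work, as an engineer would, in place of code of your own. Each camera call takes 0.05 s, during which the arm holds its last target. There are 200 camera calls.

## Working session

There is one attempt and no reset: what is moved stays moved. The work goes in short steps, Python scripts to look and compute and a shell command to move; the robot and the scene stay as the last step left them, time stands still between calls to the robot, and variables do not carry over. Pictures are saved under pics/ and viewed, at most 10 in all, crops included, and the job is handed in when it is done.

```bash
mkdir -p pics; ls
python3 - <<'E'
from plant import manip
import cv2,numpy as np
s=manip.state();print(s['time'],s['tool_pos'],s['tool_rot'],s['gripper_width'],manip.grip_point_offset)
for n in ('top','side'):
    p,d=manip.grab_frame(n);cv2.imwrite(f'pics/{n}0.png',p[:,:,::-1]);np.save(f'pics/{n}0.npy',d)
    m=manip.camera_model(n);print(n,m['mtx'].tolist(),np.round(m['world_to_cam'],4).tolist())
E
```

```text
pics
0.0 [ 0.27603912 -0.56003181  0.23006371] [-1.04045083e-03  9.73916973e-01  2.26902260e-01 -1.05919212e-04] 0.9988768045948037 0.0187
top [[562.8250662360327, 0.0, 319.8497902508111], [0.0, 562.8250662360327, 238.7284218739763], [0.0, 0.0, 1.0]] [[0.0061, -0.9998, 0.0191, 0.0705], [-0.982, -0.0096, -0.1889, 0.5704], [0.189, -0.0176, -0.9818, 1.1594], [0.0, 0.0, 0.0, 1.0]]
side [[490.97784309820037, 0.0, 335.2303972435109], [0.0, 490.97784309820037, 233.72534441757986], [0.0, 0.0, 1.0]] [[-0.9989, -0.0443, 0.0143, 0.5348], [-0.0386, 0.6177, -0.7855, -0.0027], [0.026, -0.7852, -0.6187, 1.3157], [0.0, 0.0, 0.0, 1.0]]
```

View pics/top0.png

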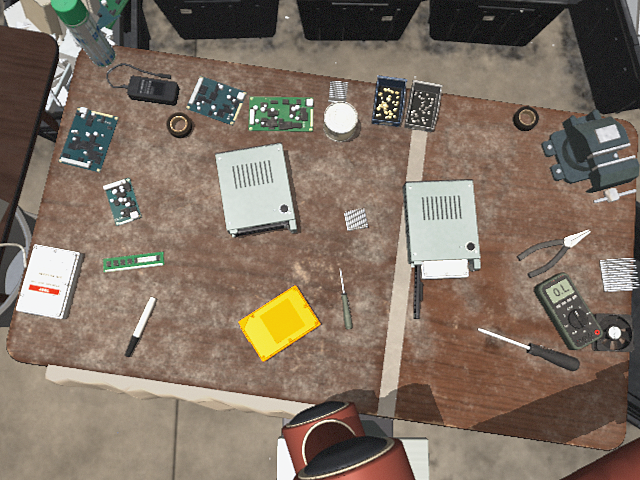

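View pics/side0.png

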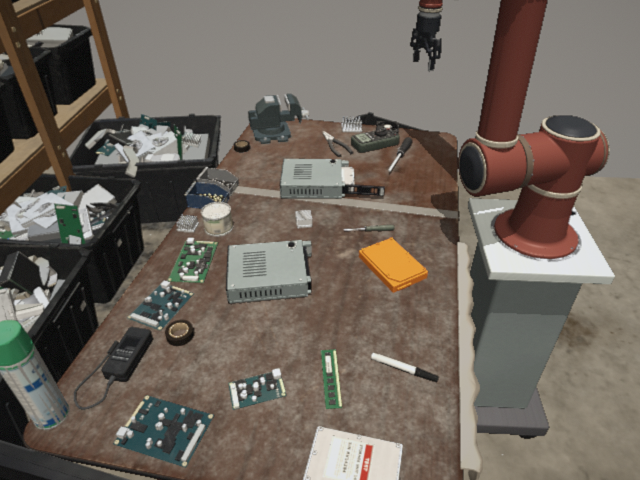

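The right-hand dock (top view, body about (442,225)) is dock_a. Its drive sticks out at (445,269), the open dark door runs (418,265)–(418,318), and the key is at (471,246). The left dock at (257,190) is shut, and the orange lookalike is at (280,322).

```bash
cat > h.py <<'E'
import numpy as np,cv2
from plant import manip
def cloud(name,d,m=None):
    m=m or manip.camera_model(name);K=np.array(m['mtx']);T=np.linalg.inv(np.array(m['world_to_cam']))
    v,u=np.mgrid[:480,:640];c=np.stack([(u-K[0,2])/K[0,0]*d,(v-K[1,2])/K[1,1]*d,d],-1)
    return c@T[:3,:3].T+T[:3,3]
def ray(name,uv,z,m=None):
    m=m or manip.camera_model(name);K=np.array(m['mtx']);T=np.linalg.inv(np.array(m['world_to_cam']))
    uv=np.atleast_2d(uv);c=np.c_[(uv-K[:2,2])/K[0,0],np.ones(len(uv))]@T[:3,:3].T
    return T[:3,3]+c*((z-T[2,3])/c[:,2])[:,None]
E
python3 - <<'E'
from h import *
im=cv2.imread('pics/top0.png');d=np.load('pics/top0.npy');P=cloud('top',d)
roi=np.zeros((480,640),bool);roi[170:330,395:500]=1
z=P[...,2];print('table z',np.median(z[(d>0)&roi&(abs(z)<.02)]))
g=im.astype(int);sat=g.max(2)-g.min(2);br=g.mean(2)
plate=roi&(br>110)&(z>.043)&(z<.06)
cn=max(cv2.findContours(plate.astype(np.uint8),0,2)[0],key=cv2.contourArea)
r=cv2.minAreaRect(cn);b=cv2.boxPoints(r);print('plate px',b.round(1).tolist());print(ray('top',b,.05).round(4).tolist())
hull=np.zeros((480,640),np.uint8);cv2.drawContours(hull,[cv2.convexHull(cn)],-1,1,-1)
k=((hull>0)&(br<70)).astype(np.uint8);k[:235]=0;k[:,:455]=0
n,_,st,ce=cv2.connectedComponentsWithStats(k);print([(s[4],c.round(1).tolist(),ray('top',c,.056)[0].round(4).tolist()) for s,c in zip(st[1:],ce[1:]) if s[4]>8])
drv=roi&(z>.015)&(z<.043)&(br>120);drv[:258]=0
print('drive z',np.median(z[drv]))
cn=max(cv2.findContours(drv.astype(np.uint8),0,2)[0],key=cv2.contourArea)
b=cv2.boxPoints(cv2.minAreaRect(cn));print('drive',b.round(1).tolist(),ray('top',b,.032).round(4).tolist())
door=roi&(z>.015)&(z<.055)&(br<80);door[:262]=0;door[:,430:]=0
cn=max(cv2.findContours(door.astype(np.uint8),0,2)[0],key=cv2.contourArea)
b=cv2.boxPoints(cv2.minAreaRect(cn));print('door',b.round(1).tolist(),ray('top',b,.043).round(4).tolist())
c=cv2.resize(im[170:330,395:500],None,fx=5,fy=3.7*1,interpolation=cv2.INTER_CUBIC) if 0 else cv2.resize(im[225:330,395:500],None,fx=5,fy=5,interpolation=cv2.INTER_CUBIC)
cv2.imwrite('pics/c0.png',c)
E
```

```text
table z -0.0003029616058997098
plate px [[404.70001220703125, 181.1999969482422], [473.20001220703125, 176.0], [480.1000061035156, 267.8999938964844], [411.70001220703125, 273.1000061035156]]
[[0.702, -0.112, 0.05], [0.7158, -0.2649, 0.05], [0.5099, -0.2705, 0.05], [0.4975, -0.1223, 0.05]]
[(np.int32(37), [470.3, 246.1], [0.5563, -0.2496, 0.056]), (np.int32(9), [469.7, 260.0], [0.526, -0.2469, 0.056])]
drive z 0.03663626455947966
drive [[420.3999938964844, 260.1000061035156], [467.0, 258.5], [467.6000061035156, 277.1000061035156], [421.0, 278.6000061035156]] [[0.5287, -0.1455, 0.032], [0.533, -0.248, 0.032], [0.4921, -0.2475, 0.032], [0.4879, -0.1457, 0.032]]
door [[412.70001220703125, 312.0], [414.1000061035156, 264.8999938964844], [417.5, 265.0], [416.1000061035156, 312.1000061035156]] [[0.4151, -0.1238, 0.043], [0.5162, -0.1294, 0.043], [0.5161, -0.1367, 0.043], [0.415, -0.131, 0.043]]
```

View pics/c0.png

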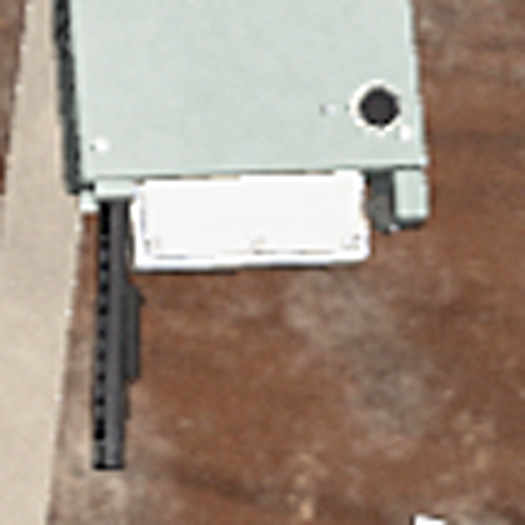

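The crop (5x) shows the plate's front edge from (85,184) to (425,163), the drive end edge from (135,262) to (367,255), and the key centre at (379,105). The door runs from (112,200) to (108,467).

Run:
```python
from h import *
im=cv2.imread('pics/top0.png');d=np.load('pics/top0.npy');P=cloud('top',d);z=P[...,2]
f=lambda u,v:(395+u/5-.4,225+v/5-.4)
fe=ray('top',[f(85,184),f(425,163)],.05);print('front',fe.round(4).tolist())
e=fe[0]-fe[1];print('yaw front',np.arctan2(-e[0],e[1]),np.hypot(*e[:2]))
g=im.astype(float).mean(2)
# side edges: rows 190..245 of plate from height
L=[];R=[]
for v in range(190,250,3):
    u=np.where((z[v,395:490]>.04)&(g[v,395:490]>110))[0]+395
    L.append((u.min(),v));R.append((u.max(),v))
for n,q in(('L',L),('R',R)):
    w=ray('top',np.array(q,float),.05);p=np.polyfit(w[:,0],w[:,1],1);print(n,'yaw',np.arctan(p[0]),'y at .5',np.polyval(p,.5),np.std(w[:,1]-np.polyval(p,w[:,0])))
de=ray('top',[f(135,262),f(367,255)],.036);print('drive end',de.round(4).tolist())
key=ray('top',f(379,105),.056)[0]
for y in(-.03,0,.03,.06):
    c,s=np.cos(y),np.sin(y);Rm=np.array([[c,-s],[s,c]]);o=key[:2]-Rm@[.026,-.055]
    print(y,'origin',o.round(4),'drive end dock',((de[:,:2]-o)@Rm).round(4).tolist(),'front',((fe[:,:2]-o)@Rm).round(4).tolist())
dd=ray('top',[f(112,205),f(108,465)],.043);print('door',dd.round(4).tolist())
```

```text
front [[0.5228, -0.1228, 0.05], [0.5333, -0.2704, 0.05]]
yaw front 0.07094160466489179 0.1479882138903842
L yaw 0.0034170940729672215 y at .5 -0.11638167161888434 0.006196976295146361
R yaw 0.04791567634180093 y at .5 -0.272110020654087 0.006729463562520752
drive end [[0.491, -0.1463, 0.036], [0.4949, -0.2475, 0.036]]
-0.03 origin [ 0.5331 -0.1941] drive end dock [[-0.0436, 0.0465], [-0.0366, -0.0545]] front [[-0.0125, 0.0709], [0.0024, -0.0763]]
0 origin [ 0.5315 -0.1949] drive end dock [[-0.0405, 0.0486], [-0.0366, -0.0526]] front [[-0.0087, 0.072], [0.0018, -0.0756]]
0.03 origin [ 0.5298 -0.1957] drive end dock [[-0.0374, 0.0505], [-0.0365, -0.0508]] front [[-0.0049, 0.073], [0.0012, -0.0749]]
0.06 origin [ 0.5282 -0.1965] drive end dock [[-0.0342, 0.0524], [-0.0363, -0.0489]] front [[-0.001, 0.0739], [0.0006, -0.0741]]
door [[0.5148, -0.1356, 0.043], [0.4033, -0.1309, 0.043]]
```

```bash
python3 -m crank '[{"turn":0.14},{"turn":0.14},{"turn":0.133},{"x":1.7,"y":-3.5},{"x":1.7,"y":-3.5}]' 0; python3 -m crank '[{"x":1.7,"y":-3.5},{"x":1.7,"y":-3.5},{"x":1.7,"y":-3.5},{"x":1.7,"y":-3.5},{"x":1.7,"y":-3.5}]'; python3 -m crank '[{"x":1.7,"y":-3.5},{"x":1.7,"y":-3.5},{"x":1.7,"y":-3.5},{},{}]'
```

```text
schema error: expected keys x, y, z, turn
schema error: expected keys x, y, z, turn
schema error: expected keys x, y, z, turn
```

```bash
python3 -m crank '[{"x":0,"y":0,"z":0,"turn":0.14},{"x":0,"y":0,"z":0,"turn":0.14},{"x":0,"y":0,"z":0,"turn":0.133},{"x":1.7,"y":-3.5,"z":0,"turn":0},{"x":1.7,"y":-3.5,"z":0,"turn":0}]' 0; python3 -m crank '[{"x":1.7,"y":-3.5,"z":0,"turn":0},{"x":1.7,"y":-3.5,"z":0,"turn":0},{"x":1.7,"y":-3.5,"z":0,"turn":0},{"x":1.7,"y":-3.5,"z":0,"turn":0},{"x":1.7,"y":-3.5,"z":0,"turn":0}]'; python3 -m crank '[{"x":1.7,"y":-3.5,"z":0,"turn":0},{"x":1.7,"y":-3.5,"z":0,"turn":0},{"x":1.7,"y":-3.5,"z":0,"turn":0},{"x":0,"y":0,"z":0,"turn":0},{"x":0,"y":0,"z":0,"turn":0}]'
```

```text
time: 0.6
tool_pos: [0.3068, -0.4885, 0.2303]
tool_rot: [-0.001, 1.0, 0.021, -0.0]
contact_force: [0.4, 0.2, -0.6]
gripper_width: 0.145
grasp_force: 0.0
time: 1.1
tool_pos: [0.3843, -0.3088, 0.2308]
tool_rot: [-0.0, 1.0, 0.022, -0.0]
contact_force: [-1.0, -0.0, -0.8]
gripper_width: -0.004
grasp_force: 0.0
time: 1.6
tool_pos: [0.4303, -0.2028, 0.2309]
tool_rot: [0.0, 1.0, 0.023, -0.0]
contact_force: [0.8, -0.5, -0.0]
gripper_width: 0.004
grasp_force: 0.0
```

Run:
```python
from h import *
m=manip.camera_model('wrist');p,d=manip.grab_frame('wrist');cv2.imwrite('pics/w1.png',p[:,:,::-1]);np.save('pics/w1.npy',d);np.savez('pics/w1m.npz',**{k:np.array(m[k]) for k in('mtx','world_to_cam')})
```

```text
(no output)
```

View pics/w1.png

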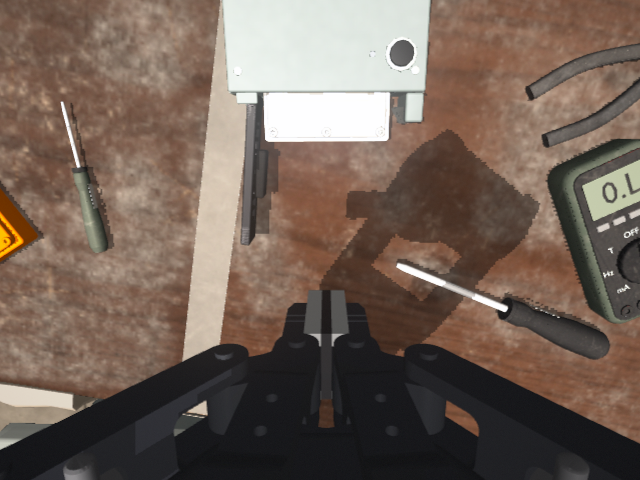

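The wrist view shows the plate front edge from (228,93) to (428,92), the key at (401,53), and the drive end from (266,141) to (389,139). The door top runs from (252,95) to (246,243). The closed fingertips are at (327,292), spanning 307–346.

Run:
```python
from h import *
m=dict(np.load('pics/w1m.npz'));r=lambda q,z:ray('',np.array(q,float),z,m)[:,:2]
fe=r([(228,93),(428,92)],.05);key=r([(401,53)],.056)[0];de=r([(266,141),(389,139)],.032);dr=r([(250.5,110),(246,243)],.043)
e=fe[0]-fe[1];y=np.arctan2(-e[0],e[1]);print('front',fe.round(4).tolist(),y,np.hypot(*e),'key',key.round(4))
for y in (y,.045):
    c,s=np.cos(y),np.sin(y);R=np.array([[c,-s],[s,c]]);o=key-R@[.026,-.055];o2=fe.mean(0)
    print(y,o.round(4),o2.round(4));f=lambda q:((q-o)@R).round(4).tolist()
    t=np.array([.4303,-.2028]);print('drive',f(de),'door',f(dr),'tcp',f(t),'front',f(fe))
```

```text
front [[0.5211, -0.1247], [0.529, -0.2756]] 0.05260622398899 0.15110979668492117 key [ 0.5539 -0.2517]
0.05260622398899 [ 0.525  -0.1981] [ 0.525  -0.2002]
drive [[-0.0359, 0.0489], [-0.0347, -0.0522]] door [[-0.0121, 0.0584], [-0.1198, 0.0681]] tcp [-0.0949, 0.0003] front [[-0.0001, 0.0735], [-0.0001, -0.0776]]
0.045 [ 0.5255 -0.1979] [ 0.525  -0.2002]
drive [[-0.0367, 0.0484], [-0.0348, -0.0527]] door [[-0.0129, 0.0581], [-0.1208, 0.067]] tcp [-0.0953, -0.0006] front [[-0.0011, 0.0733], [0.0001, -0.0778]]
```

```bash
python3 -m crank '[{"x":0,"y":0,"z":4.2,"turn":0},{"x":0,"y":0,"z":4.2,"turn":0},{"x":0,"y":0,"z":4.2,"turn":0},{"x":0,"y":0,"z":4.2,"turn":0},{"x":0,"y":0,"z":2.2,"turn":0}]'; python3 -m crank '[{"x":0,"y":0,"z":2.0,"turn":0},{"x":0,"y":0,"z":0,"turn":0},{"x":1,"y":0,"z":0,"turn":0},{"x":1.5,"y":0,"z":0,"turn":0},{"x":1.5,"y":0,"z":0,"turn":0}]';python3 -m crank '[{"x":0.3,"y":0,"z":0,"turn":0},{"x":0.3,"y":0,"z":0,"turn":0},{"x":0.3,"y":0,"z":0,"turn":0},{"x":0.3,"y":0,"z":0,"turn":0},{"x":0.3,"y":0,"z":0,"turn":0}]'
```

```text
time: 2.15
tool_pos: [0.4274, -0.2032, 0.0371]
tool_rot: [-0.002, 1.0, 0.021, -0.003]
contact_force: [-0.2, -0.7, -0.5]
gripper_width: -0.003
grasp_force: 0.0
time: 2.65
tool_pos: [0.4726, -0.203, 0.0236]
tool_rot: [0.001, 1.0, 0.022, 0.002]
contact_force: [0.3, -0.0, -0.2]
gripper_width: 0.002
grasp_force: 0.0
time: 3.15
tool_pos: [0.4832, -0.2011, 0.0216]
tool_rot: [-0.0, 1.0, 0.023, -0.003]
contact_force: [-9.2, -0.7, 8.1]
gripper_width: -0.001
grasp_force: 4.7
```

```bash
python3 -m crank '[{"x":0,"y":0,"z":0,"turn":0},{"x":0,"y":0,"z":0,"turn":0},{"x":0.2,"y":0,"z":0,"turn":0},{"x":0.2,"y":0,"z":0,"turn":0},{"x":0.2,"y":0,"z":0,"turn":0}]'
python3 - <<'E'
from h import *
m=manip.camera_model('wrist');s=manip.state();print(s['tool_pos'],s['contact_force']);p,d=manip.grab_frame('wrist');cv2.imwrite('pics/w2.png',p[:,:,::-1])
E
```

```text
time: 3.65
tool_pos: [0.4892, -0.2008, 0.0215]
tool_rot: [-0.0, 1.0, 0.022, -0.003]
contact_force: [-8.4, -0.3, 5.2]
gripper_width: 0.005
grasp_force: 4.2
[ 0.48915753 -0.20080201  0.02150621] [-8.35044478 -0.29579236  5.20511792]
```

View pics/w2.png

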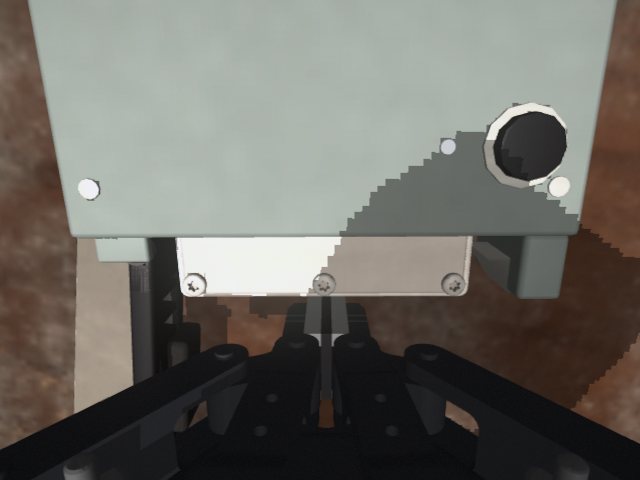

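The drive's end edge is at row 296, the mouth edge at row 236, and the fingertips are centred at column 326 against the drive. The door, at left, is untouched.

Run:
```python
from h import *
fe=ray('wrist',[(75,236.),(580,236)],.05);print(fe.round(4).tolist(),'drive',[ray('wrist',[(190,296.),(460,296)],z).round(4).tolist() for z in(.032,.04)],'key',ray('wrist',[(531,145.)],.056).round(4))
```

```text
[[0.5237, -0.1264, 0.05], [0.5305, -0.2737, 0.05]] drive [[[0.4982, -0.1529, 0.032], [0.5026, -0.2481, 0.032]], [[0.5018, -0.1557, 0.04], [0.5059, -0.2451, 0.04]]] key [[ 0.5555 -0.2517  0.056 ]]
```

```bash
python3 -m crank '[{"x":0.4,"y":0,"z":0,"turn":0},{"x":0.4,"y":0,"z":0,"turn":0},{"x":0.4,"y":0,"z":0,"turn":0},{"x":0.4,"y":0,"z":0,"turn":0},{"x":0.3,"y":0,"z":0,"turn":0}]'; python3 -m crank '[{"x":0,"y":0,"z":0,"turn":0},{"x":0,"y":0,"z":0,"turn":0},{"x":0,"y":0,"z":0,"turn":0}]'
```

```text
time: 4.2
tool_pos: [0.5084, -0.1999, 0.0214]
tool_rot: [-0.0, 1.0, 0.022, -0.002]
contact_force: [-8.4, -0.6, 5.9]
gripper_width: 0.003
grasp_force: 3.9
time: 4.5
tool_pos: [0.509, -0.1999, 0.0214]
tool_rot: [-0.0, 1.0, 0.022, -0.001]
contact_force: [-5.3, -0.8, 2.8]
gripper_width: -0.003
grasp_force: 2.6
```

```bash
python3 -m crank '[{"x":0.2,"y":0,"z":0,"turn":0},{"x":0,"y":0,"z":0,"turn":0},{"x":0,"y":0,"z":0,"turn":0}]'
python3 - <<'E'
from h import *
p,d=manip.grab_frame('wrist');cv2.imwrite('pics/w3.png',p[:,:,::-1])
E
```

```text
time: 4.8
tool_pos: [0.5109, -0.1998, 0.0213]
tool_rot: [-0.0, 1.0, 0.022, -0.002]
contact_force: [-5.6, -0.4, 4.7]
gripper_width: 0.001
grasp_force: 2.8
```

View pics/w3.png

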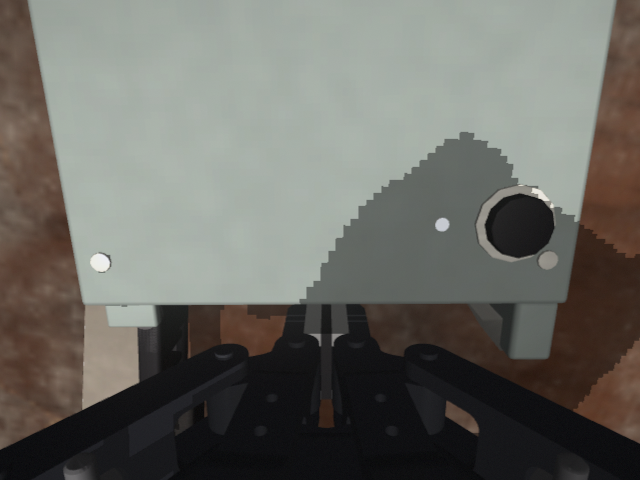

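The drive end is now level with the plate edge (row 304). Next I back off, lift over the door, and come down on its outer (left) side.

```bash
python3 -m crank '[{"x":-1,"y":0,"z":0,"turn":0},{"x":-3,"y":0,"z":0,"turn":0},{"x":-3,"y":0,"z":0,"turn":0},{"x":0,"y":0,"z":-3,"turn":0},{"x":0,"y":0,"z":-3,"turn":0}]'; python3 -m crank '[{"x":0,"y":0,"z":-1,"turn":0},{"x":0,"y":-2.5,"z":0,"turn":0},{"x":0,"y":-2.5,"z":0,"turn":0},{"x":0,"y":-2.5,"z":0,"turn":0},{"x":0,"y":-2.5,"z":0,"turn":0}]';  python3 -m crank '[{"x":0,"y":-0.5,"z":0,"turn":0},{"x":0,"y":0,"z":0,"turn":0}]'
python3 - <<'E'
from h import *
s=manip.state();print(s['tool_pos'])
m=manip.camera_model('wrist')
p,d=manip.grab_frame('wrist');cv2.imwrite('pics/w4.png',p[:,:,::-1]);np.save('pics/w4.npy',d);np.savez('pics/w4m.npz',**{k:np.array(m[k]) for k in('mtx','world_to_cam')})
E
```

```text
time: 5.35
tool_pos: [0.44, -0.2019, 0.0802]
tool_rot: [-0.001, 1.0, 0.022, -0.001]
contact_force: [0.4, -0.4, 0.0]
gripper_width: -0.001
grasp_force: 0.0
time: 5.85
tool_pos: [0.4374, -0.1019, 0.0905]
tool_rot: [-0.0, 1.0, 0.022, -0.0]
contact_force: [0.5, 0.5, -0.3]
gripper_width: -0.0
grasp_force: 0.0
time: 6.05
tool_pos: [0.4374, -0.0974, 0.0907]
tool_rot: [0.0, 1.0, 0.023, -0.0]
contact_force: [-0.8, 1.5, 0.4]
gripper_width: -0.0
grasp_force: 0.0
[ 0.43735173 -0.09743893  0.09068337]
```

View pics/w4.png

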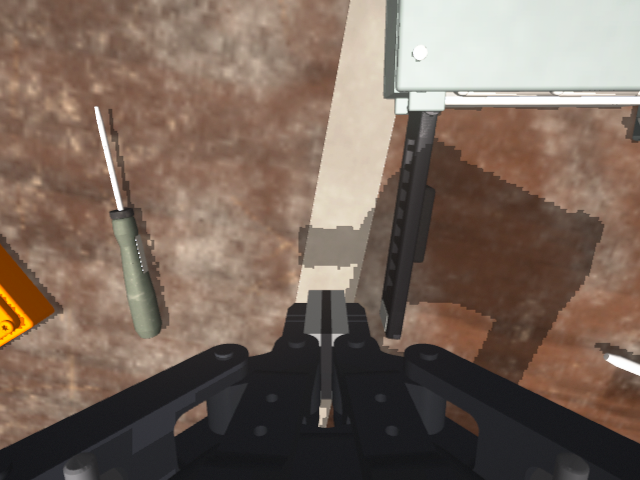

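The door's top runs from (424,112) at the hinge to (394,335) at the free edge, and the fingertips at (327,292) are left of it. The thin white drive end sits just beyond the plate edge at row 100.

Run:
```python
from h import *
m=dict(np.load('pics/w4m.npz'));r=lambda q,z:ray('',np.array(q,float),z,m)[:,:2]
o=np.array([.526,-.199]);y=.048;c,s=np.cos(y),np.sin(y);R=np.array([[c,-s],[s,c]]);f=lambda q:((q-o)@R).round(4).tolist()
print('door',f(r([(424,112),(394,335)],.043)),'mouth',f(r([(450,93),(635,93)],.05)),'drive',[f(r([(480,107),(600,104)],z)) for z in(.032,)],'tcp',f(np.array([.43735,-.09744])))
def d2w(p):return (o+R@np.array(p)).round(4)
# contact finger path: 90 mm radius
for t in(1.66,1.4,1.1,.8,.5,.3,.15,0):
    u=np.array([-np.sin(t),-np.cos(t)]);n=np.array([-np.cos(t),np.sin(t)]);
    p=np.array([-.005,.058])+.085*u+.004*n; print(t,'outer face pt',p.round(4),'normal',n.round(2))
```

```text
door [[-0.0087, 0.0611], [-0.1198, 0.0696]] mouth [[-0.0012, 0.0521], [-0.0013, -0.027]] drive [[[-0.0059, 0.0321], [-0.0046, -0.0245]]] tcp [-0.0837, 0.1057]
1.66 outer face pt [-0.0893  0.0696] normal [0.09 1.  ]
1.4 outer face pt [-0.0894  0.0475] normal [-0.17  0.99]
1.1 outer face pt [-0.0826  0.023 ] normal [-0.45  0.89]
0.8 outer face pt [-0.0688  0.0016] normal [-0.7   0.72]
0.5 outer face pt [-0.0493 -0.0147] normal [-0.88  0.48]
0.3 outer face pt [-0.0339 -0.022 ] normal [-0.96  0.3 ]
0.15 outer face pt [-0.0217 -0.0254] normal [-0.99  0.15]
0 outer face pt [-0.009 -0.027] normal [-1.  0.]
```

```bash
python3 -m crank '[{"x":0,"y":0,"z":3.5,"turn":0},{"x":0,"y":0,"z":3,"turn":0},{"x":0,"y":0,"z":0,"turn":0},{"x":-0.8,"y":1.2,"z":0,"turn":0},{"x":-0.8,"y":1.2,"z":0,"turn":0}]'; python3 -m crank '[{"x":0,"y":1,"z":0,"turn":0},{"x":0,"y":1,"z":0,"turn":0},{"x":0.3,"y":1.25,"z":0,"turn":0},{"x":0.3,"y":1.25,"z":0,"turn":0},{"x":0.7,"y":1.05,"z":0,"turn":0}]';  python3 -m crank '[{"x":0.7,"y":1.05,"z":0,"turn":0},{"x":1,"y":0.9,"z":0,"turn":0},{"x":1,"y":0.9,"z":0,"turn":0},{"x":0.8,"y":0.6,"z":0,"turn":0},{"x":0.7,"y":0.5,"z":0,"turn":0}]'
python3 - <<'E'
from h import *
p,d=manip.grab_frame('wrist');cv2.imwrite('pics/w5.png',p[:,:,::-1])
E
```

```text
time: 6.6
tool_pos: [0.4234, -0.1238, 0.0274]
tool_rot: [0.0, 1.0, 0.022, 0.001]
contact_force: [0.3, 0.5, 0.1]
gripper_width: 0.001
grasp_force: 0.2
time: 7.1
tool_pos: [0.4387, -0.1787, 0.0264]
tool_rot: [0.0, 1.0, 0.022, -0.0]
contact_force: [-0.4, 0.1, 0.4]
gripper_width: 0.002
grasp_force: 0.3
time: 7.6
tool_pos: [0.4827, -0.2155, 0.0261]
tool_rot: [-0.0, 1.0, 0.022, -0.0]
contact_force: [-0.3, 0.2, 0.1]
gripper_width: -0.002
grasp_force: 0.3
```

View pics/w5.png

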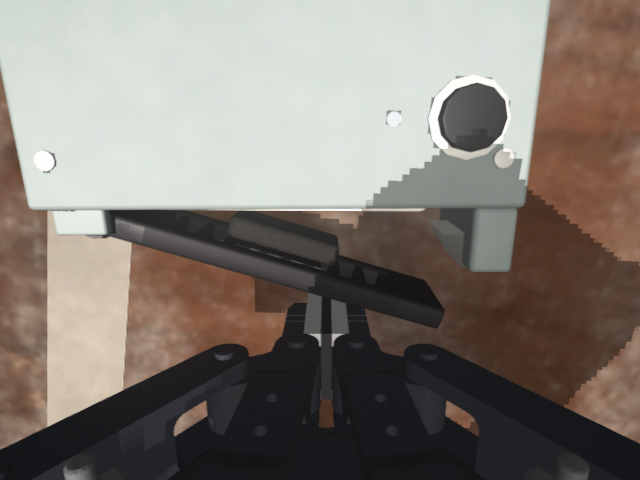

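The door is nearly shut: it runs from (110,225) to (440,315), with the fingers bearing on it around (335,290). The latch post is at (490,240).

```bash
python3 -m crank '[{"x":0.6,"y":0.3,"z":0,"turn":0},{"x":0.5,"y":0.3,"z":0,"turn":0},{"x":0.4,"y":0.2,"z":0,"turn":0},{"x":0.3,"y":0,"z":0,"turn":0},{"x":0.3,"y":0,"z":0,"turn":0}]';  python3 -m crank '[{"x":0.3,"y":0,"z":0,"turn":0},{"x":0.2,"y":0,"z":0,"turn":0},{"x":0,"y":0,"z":0,"turn":0},{"x":0,"y":0,"z":0,"turn":0}]'
```

```text
time: 8.15
tool_pos: [0.5012, -0.2223, 0.0257]
tool_rot: [0.0, 1.0, 0.023, -0.003]
contact_force: [-9.8, -0.8, 4.4]
gripper_width: 0.005
grasp_force: 5.2
time: 8.55
tool_pos: [0.5066, -0.2225, 0.0258]
tool_rot: [0.001, 1.0, 0.023, -0.002]
contact_force: [-6.1, -1.9, 1.3]
gripper_width: -0.0
grasp_force: 3.5
```

```bash
python3 -m crank '[{"x":0.2,"y":0,"z":0,"turn":0},{"x":0,"y":0,"z":0,"turn":0},{"x":0,"y":0,"z":0,"turn":0}]';  python3 -m crank '[{"x":0.2,"y":0,"z":0,"turn":0},{"x":0,"y":0,"z":0,"turn":0},{"x":0,"y":0,"z":0,"turn":0}]'
```

```text
time: 8.85
tool_pos: [0.5073, -0.2225, 0.0257]
tool_rot: [0.0, 1.0, 0.023, -0.004]
contact_force: [-11.8, -3.2, 4.8]
gripper_width: 0.001
grasp_force: 6.0
time: 9.15
tool_pos: [0.5078, -0.2225, 0.0257]
tool_rot: [0.0, 1.0, 0.023, -0.006]
contact_force: [-17.7, -2.7, 7.9]
gripper_width: -0.0
grasp_force: 8.9
```

```bash
python3 -m crank '[{"x":-1,"y":0,"z":0,"turn":0},{"x":-1.5,"y":0,"z":0,"turn":0},{"x":-1.5,"y":0,"z":0,"turn":0},{"x":0,"y":0,"z":0,"turn":0}]'
python3 - <<'E'
from h import *
s=manip.state();print(s['tool_pos'])
p,d=manip.grab_frame('wrist');cv2.imwrite('pics/w6.png',p[:,:,::-1])
o=np.array([.526,-.199]);y=.048;c,s=np.cos(y),np.sin(y);R=np.array([[c,-s],[s,c]]);k=o+R@np.array([.026,-.055]);print('key',k)
E
```

```text
time: 9.55
tool_pos: [0.4716, -0.2236, 0.0263]
tool_rot: [0.0, 1.0, 0.022, 0.0]
contact_force: [0.7, 1.1, -0.2]
gripper_width: -0.0
grasp_force: 0.0
[ 0.47161571 -0.22361637  0.02632576]
key [ 0.55460904 -0.25268913]
```

View pics/w6.png

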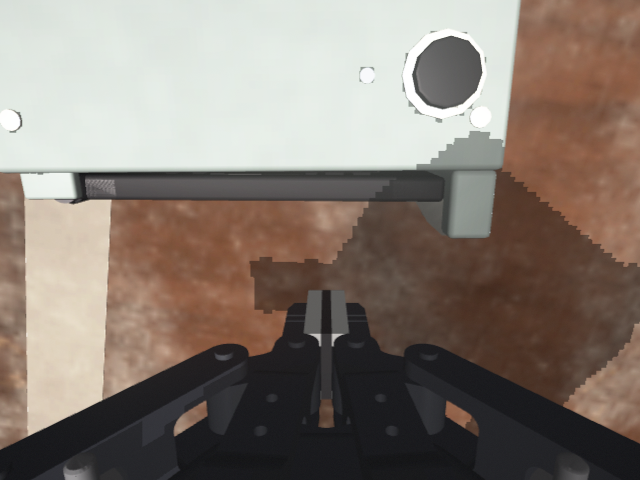

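The door is shut and parallel to the mouth (rows 172–199 from column 80 to 443), held behind the latch nose at (435,205). The key is at (450,72).

```bash
python3 -m crank '[{"x":0,"y":0,"z":-3.5,"turn":0},{"x":0,"y":0,"z":-3,"turn":0},{"x":2.7,"y":1.1,"z":0,"turn":0},{"x":2.7,"y":1.1,"z":0,"turn":0},{"x":2.8,"y":1.0,"z":0,"turn":0}]'; python3 -m crank '[{"x":0,"y":0,"z":0,"turn":0},{"x":0,"y":0,"z":0,"turn":0},{"x":0,"y":0,"z":1.5,"turn":0},{"x":0,"y":0,"z":1,"turn":0},{"x":0,"y":0,"z":0,"turn":0}]'
```

```text
time: 10.1
tool_pos: [0.5581, -0.2525, 0.0925]
tool_rot: [0.001, 1.0, 0.022, 0.001]
contact_force: [1.2, 0.0, 0.8]
gripper_width: 0.002
grasp_force: 0.0
time: 10.6
tool_pos: [0.5532, -0.2504, 0.063]
tool_rot: [-0.002, 1.0, 0.022, -0.002]
contact_force: [0.5, 0.7, 0.1]
gripper_width: -0.001
grasp_force: 0.0
```

```bash
python3 -m crank '[{"x":0.15,"y":0.15,"z":0.4,"turn":0},{"x":0,"y":0,"z":0.3,"turn":0},{"x":0,"y":0,"z":0.2,"turn":0},{"x":0,"y":0,"z":0.1,"turn":0},{"x":0,"y":0,"z":0,"turn":0}]'; python3 -m crank '[{"x":0,"y":0,"z":0.1,"turn":0},{"x":0,"y":0,"z":0,"turn":0}]'; python3 -m crank '[{"x":0,"y":0,"z":0.1,"turn":0},{"x":0,"y":0,"z":0,"turn":0}]'
```

```text
time: 11.1
tool_pos: [0.5573, -0.2532, 0.0563]
tool_rot: [0.0, 1.0, 0.022, 0.0]
contact_force: [0.1, 0.8, 0.7]
gripper_width: -0.004
grasp_force: 0.0
time: 11.3
tool_pos: [0.5575, -0.2533, 0.0557]
tool_rot: [0.0, 1.0, 0.022, 0.0]
contact_force: [0.3, 1.2, 0.7]
gripper_width: 0.003
grasp_force: 0.7
time: 11.5
tool_pos: [0.5575, -0.2534, 0.0546]
tool_rot: [0.0, 1.0, 0.022, 0.0]
contact_force: [-0.6, 0.8, 3.4]
gripper_width: -0.001
grasp_force: 1.0
```

```bash
python3 -m crank '[{"x":0,"y":0,"z":0.1,"turn":0},{"x":0,"y":0,"z":0.1,"turn":0},{"x":0,"y":0,"z":0,"turn":0}]'; python3 -m crank '[{"x":0,"y":0,"z":0.1,"turn":0},{"x":0,"y":0,"z":0.1,"turn":0},{"x":0,"y":0,"z":0,"turn":0},{"x":0,"y":0,"z":0,"turn":0}]'
```

```text
time: 11.8
tool_pos: [0.5575, -0.2534, 0.0526]
tool_rot: [0.0, 1.0, 0.022, 0.0]
contact_force: [-0.2, 0.2, 3.1]
gripper_width: -0.001
grasp_force: 1.8
time: 12.2
tool_pos: [0.5575, -0.2534, 0.0519]
tool_rot: [0.0, 1.0, 0.022, 0.0]
contact_force: [-3.6, 1.3, 9.8]
gripper_width: 0.002
grasp_force: 5.2
```

The key bottomed out: TCP z is 0.052, 4 mm of travel, with about 10 N. I'll retreat and check.

```bash
python3 -m crank '[{"x":0,"y":0,"z":-1,"turn":0},{"x":0,"y":0,"z":-4,"turn":0},{"x":-2,"y":0,"z":-4,"turn":0},{"x":-4,"y":0,"z":-2,"turn":0},{"x":-4,"y":0,"z":0,"turn":0}]'; python3 -m crank '[{"x":-2,"y":0,"z":0,"turn":0},{"x":0,"y":0,"z":0,"turn":0}]'
python3 - <<'E'
from h import *
p,d=manip.grab_frame('wrist');cv2.imwrite('pics/w7.png',p[:,:,::-1])
E
```

```text
time: 12.7
tool_pos: [0.4584, -0.259, 0.1647]
tool_rot: [0.002, 1.0, 0.023, 0.003]
contact_force: [-0.6, 0.1, 0.4]
gripper_width: 0.0
grasp_force: 0.0
time: 12.9
tool_pos: [0.4353, -0.2584, 0.1599]
tool_rot: [-0.0, 1.0, 0.021, -0.0]
contact_force: [-0.1, -0.4, 0.2]
gripper_width: -0.005
grasp_force: 0.0
```

View pics/w7.png

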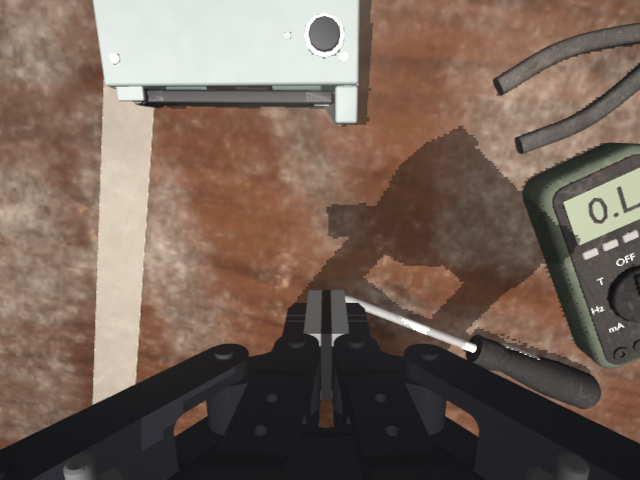

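The door is shut behind the latch (rows 90–105, columns 145–330), the key at (324,35) is back up, and the arm is clear of everything.

```bash
python3 -c "
from plant import manip
print(manip.job_done())"
```

```text
the job is handed in; nothing more can be done
None
```

I pushed the drive in, shut the door behind its latch, pressed dock_a's start key down its full 4 mm, and handed the job in at about 13 s; no verdict came back, but the last picture shows the door shut and the arm clear.

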